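# Lock the rotary board stand with its index pin

## Task

Lock the rotary board stand: turn the turntable until its hole comes over the hidden lock hole, which lies somewhere under the yellow band, and push the red-handled lock pin fully home through both, collar down on the turntable, then let go. Do not touch the circuit board clipped on the turntable, and leave the blue bottle and the solder reel where they stand.

Things in the scene. Friction and masses are not known exactly. Their poses are not given: they have to be found in the camera images.
- stand: fixed rotary board stand: grey round base, 216 mm across, 12 mm high, carrying a dark drum (164 mm across, up to z 36 mm) under the turntable. Origin: centre of the base's underside, on the turning axis; z up; local +x points to the middle of the yellow band
- ring_centre (a point): point on the turning axis at z 36 mm, level with the flat steel ring in the drum. The ring runs all round and has one lock hole, 60 mm from the axis, 12 mm across (1.5 mm chamfer), 24 mm deep. It was set by hand: the hole lies anywhere within 0.25 rad either side of the band's middle, covered by the turntable and not reported, so it must be felt for; elsewhere the ring is flat
- band_middle (a point): middle of the yellow painted band (about 0.60 rad long, 24 mm wide) on top of the grey base, 95 mm from the axis, z 12 mm
- turntable (a joint): angle of the square blue-painted turntable (172x172x8 mm, underside at z 37 mm, top at z 45 mm) about the stand's upright axis, rad, counter-clockwise from above; 0 when its hole points to the middle of the yellow band; range -1.4 to 1.4; it stays where it is left (friction about 0.1 N m)
- table_hole (a point): centre of the mouth of the turntable's only hole, at its top face (z 45 mm), 60 mm from the axis; through, 12.5 mm across, 1.5 mm chamfer; a short red line on the plate's edge marks it. A pin put into it goes 9 mm deep until its tip stands on the ring (unless over the lock hole), and can then drag the turntable round
- table_knob (a point): middle of the grip of a black knob (20 mm across, its top 45 mm above the turntable's underside) on the turntable, across the axis from the hole, 65 mm from the axis; the turntable can be turned by it
- board: small green circuit board, 32x45x14 mm, clipped on the turntable 12 mm from the axis towards the knob; origin at its underside; must not be touched
- pin: lock pin, 70 g: steel shank 10 mm across, 30 mm long, tapered tip (6.4 mm at the end), below a collar 25 mm across, 4 mm thick; above it a red square grip 20x20 mm, from 4 to 44 mm above the origin, faces along x and y. Origin: centre of the collar's underside; z up along the pin. At the start it stands loosely in the pin rest
- pin_tip (a point): end of the pin's shank, 30 mm below its origin
- pin_rest: fixed grey block, 70x70x38 mm, with a 12 mm hole in its middle in which the pin stands, collar on the block; origin: centre of its underside
- blue_bottle: loose blue bottle, 44 mm across, 98 mm tall, standing; origin at its underside; bystander
- reel: loose solder reel, 54 mm across, 40 mm tall, standing on its flange; origin at its underside; bystander
Things that resemble listed ones, but are neither listed nor needed, are in the scene too. There is more than one size of the pin; the one meant has the size given above.

How it is judged:
By the outcome, as a careful person would: the job done as asked, in the order asked, and still so for the second after the job is handed in, with the robot touching nothing.
It also fails if it takes over 61 s, if anything falls off the work surface, if the arm or the gripper's body presses on something with over 40 N, if the wrist force passes 120 N, or if a joint passes its speed limit or range.

## Robot

A 6-joint arm with a two-finger parallel gripper is mounted at the origin on a cart in front of the work surface, level with it; the furniture and walls round the work are solid. World frame = base frame: x ahead of the robot, y to its left, z up, the work surface at z = 0. Lengths are in mm, angles in rad, forces in N, time in s.
With the tool pointing down it reaches from about 400 to 825 mm from the base axis. Payload 7 kg.
Tool frame: the origin (TCP) lies midway between the tips of the shut fingers; the grasp point (between the pads) lies 19 mm behind it (env.grip_point_offset is the z of the grasp point in the tool frame, in mm); z points along the fingers, y is the line along which they close (so a half turn about z gives the same grasp; the last joint's range is limited). The gripper opens to 85 mm and grips with 20 to 120 N. Pads are 22 mm wide; open, the fingers measure 114 mm over their backs; the gripper's body (76 mm by 85 mm) begins 54 mm behind the grasp point. The pads swing forward as they close: fully open they stand 13 mm farther back than shut.
Start: joints at [1.427, 0.359, 0.012, 0, -1.224, -0.288], TCP at [282.497, 613.018, 231.302] pointing down, gripper open.
Joint ranges: [-3.07, 3.07], [-1.43, 2.12], [-1.02, 1.25], [-3.03, 1.67], [-3.05, -0], [-3.03, 3.03]. Speed limits (rad/s): [2.39, 2.39, 3.01, 3.14, 3.14, 3.14].

## Interface

Orientations are given as a unit quaternion [w, x, y, z].
In Python, from rig import readout, grab_frame, order, env gives the robot as it stands. The module is installed in compiled form; this text tells all that it offers.
- The arm moves only by the tool arm_command, never from a script. Its argument "rows" is a list that holds one entry, the list of rows, each a list of 5 numbers: the opening, from -1 (shut) to 1 (fully open), so that 0 is half open, then the shift along the tool's x, y, z normalised to -1 to 1, where 1 is 0.03 m, then the turn about the tool's z normalised to -1 to 1, where 1 is 0.15 rad. In form: [[[gripper, x, y, z, yaw], ...]]. A call has exactly 10 rows; each row shifts and turns the commanded pose from where the row before left it, along the tool's axes as they then stand; what a row does not reach is not made up. A row lasts 1/10 s, in which the tool goes at most 50 mm and 8.59 degrees, less where a joint would pass 70% of its speed; a pose out of reach is approached as far as the arm can. A call with a number of a shift or a turn outside -1 to 1 is refused whole. A call with a gripper value outside its range is refused whole. The fingers move at their own pace and stop on an object; "grip_force" is the grip in N (left out, the last holds). Time passes only in rows, so rows that do not move let the fingers close, or fill a call up. It gives the time, the measured TCP pose, the force, the opening and the grip force at its end, in the units of the state.
- readout.sense(): the state, without advancing time (a new reading comes with each control period).
- grab_frame(name): name is "scene" or "top"; returns a dict with "img" (384x512x3 uint8, red, green, blue), "range_z" (384x512 float32, mm along the optical axis (not along the pixel's ray), 0 where there is no reading), "fx", "fy", "cx", "cy" (pixels), "dist_coeffs" ([k1, k2, p1, p2, k3] as OpenCV has them; the pictures are not rectified), "extrinsics" (4x4, takes a point from camera to world coordinates). Camera axes: x right, y down, z forward; pixel columns grow to the right and rows downward; lengths in mm; the calibration is good to about 2 mm. A picture is of the moment at which its call begins.
- order.finish_job(): hands the job in; it is judged then, once.
The state is a dict: "t": time; "joints": joint angles; "joint_vel": joint speeds; "joint_efforts": joint torques, N m; "ee_pos": TCP position; "ee_rot": TCP orientation; "contact_force": force on the tool from outside, world axes, zero at the start; "ft_torque": the same for the moment, N m; "finger_gap": opening from 0.0 (shut) to 1.0 (fully open); "grip_force": force on a finger pad.
Only numpy, scipy, OpenCV 4.12 (cv2) and the standard library are available. Lean on these libraries where they do the work, as an engineer would, in place of code of your own. Each camera call takes 0.05 s, during which the arm holds its last target. There are 200 camera calls.

## Working session

There is one attempt and no reset: what is moved stays moved. The work goes in short steps, Python scripts to look and compute and a tool call to move; the robot and the scene stay as the last step left them, time stands still between calls to the robot, and variables do not carry over. Pictures are saved under pics/ and viewed, at most 10 in all, crops included, and the job is handed in when it is done.

Besides the shell and the picture viewer there is one more tool, called after "Call:" in YAML: its name, and indented under it one key for each argument. arm_command: Moves the arm, as the interface text tells. Scaled input: -1 to 1 covers 0.03 m each way for a shift and 0.15 rad each way for a turn. Its arguments: {"type":"object","properties":{"rows":{"type":"array"},"grip_force":{"type":"number"}},"required":["rows"]}

```bash
mkdir -p pics; cat > h.py <<'E'
import numpy as np, cv2
from rig import readout, grab_frame, order, env
def world(f,u,v,z=None):
    """pixel -> world, by depth (z=None) or on plane z"""
    K=np.array([[f['fx'],0,f['cx']],[0,f['fy'],f['cy']],[0,0,1]])
    p=cv2.undistortPoints(np.array([[[u,v]]],float),K,np.array(f['dist_coeffs'],float))[0,0]
    T=np.array(f['extrinsics']);d=np.array([p[0],p[1],1.])
    if z is None: return T[:3,:3]@(d*f['range_z'][int(round(v)),int(round(u))])+T[:3,3]
    r=T[:3,:3]@d; return T[:3,3]+r*(z-T[2,3])/r[2]
def cloud(f):
    h,w=f['range_z'].shape
    K=np.array([[f['fx'],0,f['cx']],[0,f['fy'],f['cy']],[0,0,1]])
    g=np.stack(np.meshgrid(np.arange(w),np.arange(h)),-1).reshape(-1,1,2).astype(float)
    p=cv2.undistortPoints(g,K,np.array(f['dist_coeffs'],float))[:,0]
    P=np.c_[p,np.ones(len(p))]*f['range_z'].reshape(-1,1)
    T=np.array(f['extrinsics']); return (P@T[:3,:3].T+T[:3,3]).reshape(h,w,3)
E
python3 - <<'E'
from h import *
for n in('scene','top'):
    f=grab_frame(n); np.save(n+'.npy',f,allow_pickle=True)
    cv2.imwrite(f'pics/{n}.png',cv2.resize(f['img'][:,:,::-1],(768,576)))
    print(n,np.round(f['extrinsics'],2).tolist(),f['fx'])
print(readout.sense(),env.grip_point_offset)
E
```

```text
scene [[-0.43, -0.44, 0.79, -553.75], [-0.9, 0.18, -0.39, 510.35], [0.02, -0.88, -0.47, 720.13], [0.0, 0.0, 0.0, 1.0]] 447.72054806634424
top [[-0.01, -0.99, 0.11, 397.96], [-1.0, 0.01, -0.0, -15.15], [0.0, -0.11, -0.99, 1244.41], [0.0, 0.0, 0.0, 1.0]] 365.95219333539654
{'t': 0.1, 'joints': array([ 1.42712833e+00,  3.59320130e-01,  1.11385275e-02, -2.68998348e-04,
       -1.22413638e+00, -2.88139013e-01]), 'joint_vel': array([ 1.01494531e-03, -2.87263785e-03,  2.41083815e-03, -4.68254073e-04,
       -8.32565529e-04,  3.58263207e-05]), 'joint_efforts': array([-1.94150743e-03, -5.84763515e+01,  2.94111085e+01,  6.95460632e+00,
       -3.15050027e-03,  7.20367723e-06]), 'ee_pos': array([282.32721159, 612.63088197, 230.45616726]), 'ee_rot': array([ 7.67970110e-04,  9.76773133e-01, -2.14274711e-01, -7.12226444e-05]), 'contact_force': array([-0.43462976,  0.22168682,  0.80838649]), 'ft_torque': array([ 0.03144377,  0.01212745, -0.03899021]), 'grip_force': 0.0, 'finger_gap': 1.000620767241462} -18.700000000000003
```

View pics/top.png

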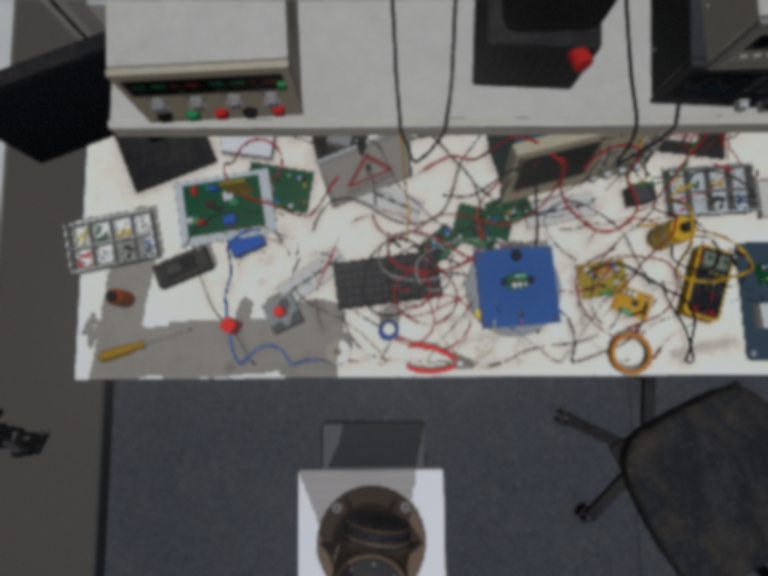

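View pics/scene.png

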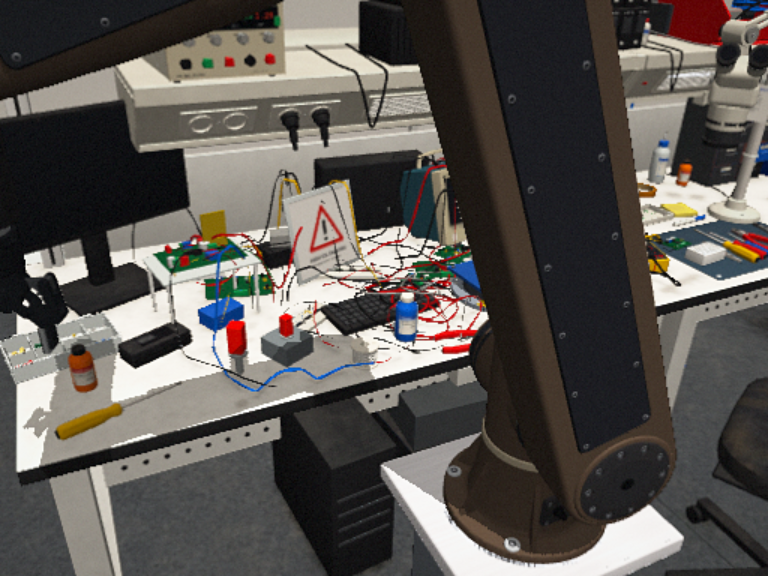

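The top view shows the blue turntable at about (515,287) with its knob at (516,255) and a yellow trace near (478,315). There are two candidates for the red pin. One stands in the grey block (top 280,312; scene 285,325), and the other stands alone (top 228,325; scene 236,340). I'll crop both, and the stand.

```bash
python3 - <<'E'
from h import *
f=np.load('top.npy',allow_pickle=True).item();s=np.load('scene.npy',allow_pickle=True).item()
a=cv2.resize(f['img'][155:230,295:390,::-1],(760,600),interpolation=cv2.INTER_CUBIC)
cv2.imwrite('pics/stand.png',a)
b=cv2.resize(s['img'][185:260,130:290,::-1],(800,375),interpolation=cv2.INTER_CUBIC)
cv2.imwrite('pics/pins.png',b)
C=cloud(f);S=cloud(s)
for n,M,im in(('top',C,f['img']),('scene',S,s['img'])):
    hsv=cv2.cvtColor(im,cv2.COLOR_RGB2HSV)
    red=(((hsv[...,0]<6)|(hsv[...,0]>174))&(hsv[...,1]>170)&(hsv[...,2]>100)).astype(np.uint8)
    k,l,st,c=cv2.connectedComponentsWithStats(red)
    for i in range(1,k):
        if st[i,4]>20:
            P=M[l==i]; P=P[np.isfinite(P).all(1)]
            print(n,c[i].round(),st[i].tolist(),'lo',np.percentile(P,5,0).round(),'hi',np.percentile(P,95,0).round())
# turntable
hsv=cv2.cvtColor(f['img'],cv2.COLOR_RGB2HSV)
m=(abs(hsv[...,0].astype(int)-110)<12)&(hsv[...,1]>130)
m[:, :300]=0;m[:,380:]=0;m[:160]=0;m[225:]=0
P=C[m];P=P[(P[:,2]>30)&(P[:,2]<60)]
print('z',np.median(P[:,2]),cv2.minAreaRect(P[:,:2].astype(np.float32)))
for nm,(h0,h1,s0) in {'yellow':(20,35,120)}.items():
    m=(hsv[...,0]>h0)&(hsv[...,0]<h1)&(hsv[...,1]>s0);m[:, :300]=0;m[:,380:]=0;m[:160]=0;m[235:]=0
    for v,u in np.argwhere(m)[:40]: print(u,v,C[v,u].round(),hsv[v,u])
E
```

```text
top [387.  38.] [380, 32, 14, 13, 138] lo [ 772. -291.  564.] hi [ 793. -271.  574.]
top [185.  73.] [182, 71, 7, 5, 24] lo [740. 117. 499.] hi [746. 129. 507.]
top [147.  75.] [144, 73, 7, 5, 29] lo [735. 197. 502.] hi [743. 209. 507.]
top [152. 216.] [148, 213, 9, 8, 47] lo [457. 285. 102.] hi [472. 304. 108.]
scene [457.  21.] [447, 13, 22, 16, 128] lo [  859. -1150.   463.] hi [  956. -1134.   503.]
scene [469.  22.] [466, 15, 6, 13, 31] lo [  830. -1142.   469.] hi [  852. -1131.   506.]
scene [508.  24.] [502, 18, 10, 12, 68] lo [  764. -1330.   462.] hi [  805. -1262.   501.]
scene [180.  39.] [177, 36, 6, 7, 37] lo [734. 120. 490.] hi [746. 132. 504.]
scene [152.  41.] [150, 38, 6, 6, 32] lo [731. 199. 491.] hi [740. 212. 504.]
scene [281. 129.] [272, 110, 26, 45, 78] lo [ 812. -320.   57.] hi [ 841. -248.  216.]
scene [216. 154.] [207, 138, 21, 30, 109] lo [770. -39.  69.] hi [808.  42. 151.]
scene [196. 165.] [192, 152, 9, 27, 34] lo [732.  70.  49.] hi [796. 109. 128.]
scene [504. 159.] [496, 155, 16, 11, 67] lo [  462. -1147.     3.] hi [  533. -1094.    15.]
scene [153. 
[... 1052 characters left out ...]
44. 286.  56.] hi [468. 312. 106.]
scene [300. 222.] [278, 214, 40, 13, 148] lo [ 400. -165.    2.] hi [436. -65.  15.]
scene [304. 232.] [295, 229, 19, 7, 86] lo [ 357. -127.    2.] hi [372. -80.  14.]
z 43.87525242042011 ((548.5531005859375, -323.2287902832031), (165.6121826171875, 166.7531280517578), 4.00716495513916)
317 208 [ 494. -236.   14.] [ 25 137 171]
318 208 [ 495. -240.   11.] [ 25 152 178]
319 208 [ 495. -243.   10.] [ 25 145 163]
317 209 [ 491. -236.   13.] [ 25 146 171]
318 209 [ 491. -240.   12.] [ 25 169 180]
319 209 [ 491. -243.   13.] [ 25 158 168]
318 210 [ 488. -240.    8.] [ 25 153 172]
319 210 [ 488. -243.   11.] [ 25 156 165]
319 211 [ 484. -243.   10.] [ 24 142 156]
```

View pics/stand.png

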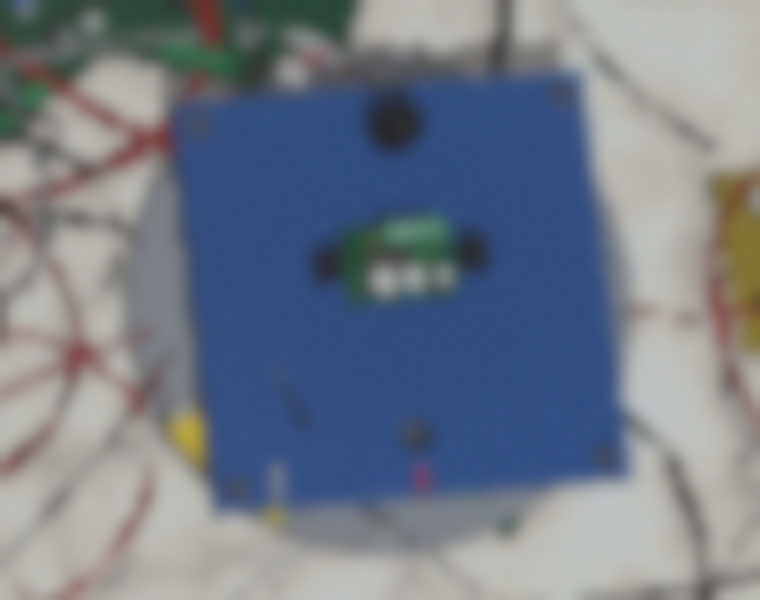

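View pics/pins.png

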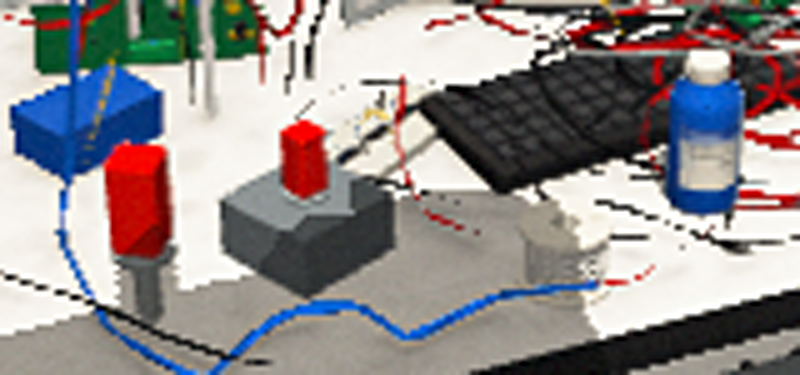

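The pin in the block (scene 190,216) has a grip about 20 mm wide spanning z 42–82, which fits the description. The other one (scene 157,224) is wider and reaches z 106, so it's the wrong size. The stand crop shows the hole at crop (417,435), the red mark at (423,475), the knob at (393,122) and band ends at (188,435) and (275,517). Next I'll measure these.

```bash
cat > m.py <<'E'
from h import *
f=np.load('top.npy',allow_pickle=True).item();s=np.load('scene.npy',allow_pickle=True).item()
C=cloud(f);S=cloud(s)
def cr(x,y,z): return world(f,295+(x+.5)/8-.5,155+(y+.5)/8-.5,z)
h=cr(417,435,44);k=cr(393,122,80);hm=cr(393,122,80)
print('hole',h.round(1),'knob',k.round(1))
cs=np.array([cr(*p,45)[:2] for p in((172,103),(578,72),(628,475),(217,515))]);ax=cs.mean(0)
print('corners',cs.round(1).tolist(),'axis',ax.round(1),'side',np.linalg.norm(cs-np.roll(cs,1,0),axis=1).round(1))
e=cs-np.roll(cs,1,0);print('edge ang',np.mod(np.degrees(np.arctan2(e[:,1],e[:,0])),90).round(1))
for p in((188,410),(170,430),(203,468),(188,435),(275,517),(285,522),(265,515)):
    w=cr(*p,12)[:2]-ax; print('band',p,np.linalg.norm(w).round(1),np.arctan2(w[1],w[0]).round(3))
print('hole az',np.arctan2(*(h[:2]-ax)[::-1]).round(3),np.linalg.norm(h[:2]-ax).round(1),'knob az',np.arctan2(*(k[:2]-ax)[::-1]).round(3))
# base circle from grey z~12 points in top
d=np.linalg.norm(C[...,:2]-ax,axis=2)
# rest top face
for n,M in(('top',C),('scene',S)):
    m=(abs(M[...,2]-38)<4)&(np.linalg.norm(M[...,:2]-[480,195],axis=2)<55)
    P=M[m];print(n,'rest',len(P),np.median(P[:,2]).round(1),cv2.minAreaRect(P[:,:2].astype(np.float32)))
    m=(M[...,2]>50)&(M[...,2]<90)&(np.linalg.norm(M[...,:2]-[480,195],axis=2)<40)
    P=M[m];print(n,'pin',len(P),P.min(0).round(1),P.max(0).round(1),np.median(P,0).round(1),cv2.minAreaRect(P[:,:2].astype(np.float32)))
    m=(M[...,2]>77)&m; print(M[m].round(0).tolist()[:40])
im=f['img'][190:225,120:165,::-1];cv2.imwrite('pics/rest_top.png',cv2.resize(im,(720,560),interpolation=cv2.INTER_CUBIC))
E
python3 m.py
```

```text
hole [ 488.2 -328.2   44. ] knob [ 612.1 -313.7   80. ]
corners [[627.2, -231.1], [639.0, -400.3], [471.1, -413.6], [455.9, -244.9]] axis [ 548.3 -322.5] side [171.9 169.6 168.5 169.4]
edge ang [4.6 4.  4.6 5.2]
band (188, 410) 94.4 2.085
band (170, 430) 105.4 2.118
band (203, 468) 104.4 2.319
band (188, 435) 100.3 2.176
band (275, 517) 103.1 2.67
band (285, 522) 103.3 2.715
band (265, 515) 104.3 2.63
hole az -3.047 60.4 knob az 0.137
top rest 342 37.7 ((496.29962158203125, 196.07313537597656), (69.90338897705078, 69.88882446289062), 25.44559669494629)
top pin 50 [485.6 184.6  52. ] [505.9 206.5  87.6] [495.3 193.5  79.8] ((496.06683349609375, 196.0561065673828), (19.6427059173584, 19.958980560302734), 20.24632453918457)
[[505.0, 200.0, 79.0], [505.0, 196.0, 82.0], [505.0, 194.0, 78.0], [505.0, 190.0, 82.0], [501.0, 206.0, 84.0], [502.0, 203.0, 78.0], [502.0, 200.0, 78.0], [501.0, 195.0, 88.0], [502.0, 193.0, 81.0], [502.0, 191.0, 78.0], [498.0, 206.0, 81.0], [499.0, 204.0, 78.0], [498.0, 199.0, 85.0], [498.0, 196.0, 82.0], [498.0, 194.0, 80.0], [498.0, 190.0, 82.0], [499.0, 187.0, 7
[... 725 characters left out ...]
1.85661506652832)
[[503.0, 196.0, 80.0], [497.0, 194.0, 83.0], [502.0, 190.0, 79.0], [498.0, 188.0, 81.0], [498.0, 203.0, 81.0], [501.0, 199.0, 79.0], [495.0, 198.0, 81.0], [497.0, 195.0, 80.0], [491.0, 194.0, 83.0], [490.0, 191.0, 83.0], [491.0, 188.0, 81.0], [495.0, 207.0, 80.0], [495.0, 204.0, 79.0], [494.0, 202.0, 80.0], [488.0, 200.0, 83.0], [489.0, 197.0, 81.0], [491.0, 194.0, 80.0], [490.0, 191.0, 80.0], [488.0, 189.0, 80.0], [486.0, 186.0, 80.0], [489.0, 206.0, 80.0], [485.0, 204.0, 82.0], [485.0, 199.0, 81.0], [484.0, 196.0, 81.0], [481.0, 194.0, 82.0], [487.0, 189.0, 78.0], [483.0, 188.0, 79.0], [485.0, 201.0, 78.0], [482.0, 200.0, 79.0], [481.0, 194.0, 79.0], [480.0, 200.0, 78.0]]
```

```bash
python3 - <<'E'
import cv2
i=cv2.imread('pics/rest_top.png')
import numpy as np
s=np.load('scene.npy',allow_pickle=True).item()
j=cv2.resize(s['img'][203:247,170:215,::-1],(450,440),interpolation=cv2.INTER_CUBIC)
c=np.zeros((560,800,3),np.uint8);c[:350,:350]=cv2.resize(i,(450,350))[:,50:400];c[:440,350:]=j
cv2.imwrite('pics/rest2.png',c)
E
```

```text
(no output)
```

View pics/rest2.png

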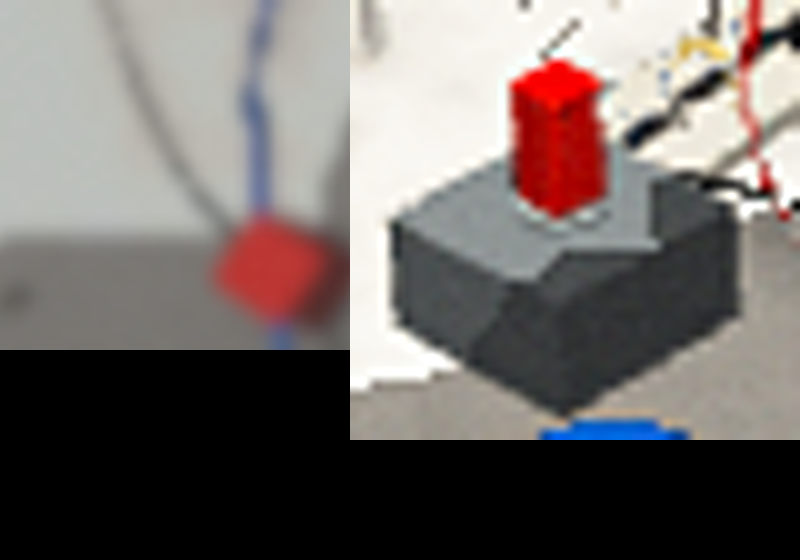

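The pin in the block is confirmed: 20 mm grip, roughly aligned with the block at about 25°. The left half of the crop only shows the wrong-size pin. The band middle is at azimuth ≈2.39 and the hole at ≈3.23, so I need to turn clockwise by 0.6–1.1 rad. Moving towards the pin.

Call:
arm_command:
  rows:
    - [[1,0.94,0.74,0,0],[1,0.94,0.74,0,0],[1,0.94,0.74,0,0],[1,0.94,0.74,0,0],[1,0.94,0.74,0,0],[1,0.94,0.74,0,0],[1,0.94,0.74,0,0],[1,0.94,0.74,0,0],[1,0.94,0.74,0,0],[1,0.94,0.74,0,0]]
  grip_force: 60

```text
t: 1.1
ee_pos: [445.9, 291.9, 231.1]
ee_rot: [0.0, 0.977, -0.214, -0.0]
contact_force: [1.4, 0.1, 0.3]
finger_gap: 0.999
grip_force: 0.0
```

```bash
cat > go.py <<'E'
import sys
from h import *
from scipy.spatial.transform import Rotation as Ro
def st():
    s=readout.sense();q=s['ee_rot'];R=Ro.from_quat([q[1],q[2],q[3],q[0]]).as_matrix()
    print('t',round(s['t'],2),'pos',s['ee_pos'].round(1),'psi',round(np.arctan2(R[1,0],R[0,0]),3),'z',R[:,2].round(3),'F',s['contact_force'].round(1),'M',s['ft_torque'].round(2),'gap',round(s['finger_gap'],3),'grip',round(s['grip_force'],1),'j',s['joints'].round(2)); return s,R
if __name__=='__main__':
    s,R=st()
    if len(sys.argv)>3:
        d=np.array(list(map(float,sys.argv[1:4])))-s['ee_pos']
        print('units xyz',(R.T@d/30).round(3))
        if len(sys.argv)>4:
            p=float(sys.argv[4]);print('yaw units',round((np.arctan2(R[1,0],R[0,0])-p)/.15,3))
            R2=np.array([[np.cos(p),np.sin(p),0],[np.sin(p),-np.cos(p),0],[0,0,-1]]);print('after yaw',(R2.T@d/30).round(3))
E
python3 go.py 495.5 195.5 120 -1.134
```

```text
t 1.1 pos [445.9 291.9 231.1] psi -0.432 z [-0. -0. -1.] F [1.4 0.1 0.3] M [ 0.04 -0.08  0.02] gap 0.999 grip 0.0 j [ 0.95  0.13 -0.3  -0.   -1.15  0.19]
units xyz [2.845 2.225 3.705]
yaw units 4.682
after yaw [ 3.61  -0.138  3.704]
```

Call:
arm_command:
  rows:
    - [[1,0,0,0,0.94],[1,0,0,0,0.94],[1,0,0,0,0.94],[1,0,0,0,0.94],[1,0,0,0,0.92],[1,0.9,-0.03,0.5,0],[1,0.9,-0.03,0.5,0],[1,0.9,-0.04,0.5,0],[1,0.9,-0.04,0.5,0],[1,0,0,0.5,0]]

```text
t: 2.1
ee_pos: [495.7, 195.0, 155.4]
ee_rot: [0.0, 0.843, -0.538, -0.0]
contact_force: [0.5, 0.7, -0.7]
finger_gap: 1.001
grip_force: 0.0
```

```bash
python3 go.py 495.5 195.5 50 -1.134
```

```text
t 2.1 pos [495.7 195.  155.4] psi -1.136 z [-0.001 -0.001 -1.   ] F [ 0.5  0.7 -0.7] M [0.04 0.03 0.06] gap 1.001 grip 0.0 j [ 0.74  0.19 -0.41  0.   -0.97 -0.31]
units xyz [-0.02  -0.005  3.513]
yaw units -0.014
after yaw [-1.900e-02 -2.000e-03  3.513e+00]
```

Call:
arm_command:
  rows:
    - [[1,0,0,0.9,0],[1,0,0,0.9,0],[1,0,0,0.9,0],[1,0,0,0.5,0],[1,0,0,0.3,0],[-1,0,0,0,0],[-1,0,0,0,0],[-1,0,0,0,0],[-1,0,0,0,0],[-1,0,0,0,0]]
  grip_force: 60

```text
t: 3.1
ee_pos: [495.2, 197.4, 52.2]
ee_rot: [-0.0, 0.844, -0.537, 0.0]
contact_force: [-2.8, -0.0, 4.2]
finger_gap: 0.221
grip_force: 58.3
```

```bash
python3 go.py
```

```text
t 3.1 pos [495.2 197.4  52.2] psi -1.134 z [ 0.  0. -1.] F [-2.8 -0.   4.2] M [-0.08  1.13 -0.03] gap 0.221 grip 58.3 j [ 0.75  0.32 -0.52 -0.   -0.73 -0.31]
```

Call:
arm_command:
  rows:
    - [[-1,0,0,-0.5,0],[-1,0,0,-0.8,0],[-1,0,0,-0.9,0],[-1,0,0,-0.9,0],[-1,0,0,-0.9,0],[-1,0,0,-0.6,0],[-1,0,0,0,0],[-1,0,0,0,0],[-1,0,0,0,0],[-1,0,0,0,0]]

```text
t: 4.1
ee_pos: [494.7, 197.0, 188.3]
ee_rot: [0.001, 0.844, -0.537, -0.0]
contact_force: [-0.3, -0.1, -0.7]
finger_gap: 0.223
grip_force: 58.6
```

```bash
python3 go.py 488.4 -327.5 190; python3 - <<'E'
from h import *
f=grab_frame('scene');np.save('s2.npy',f,allow_pickle=True)
C=cloud(f);hsv=cv2.cvtColor(f['img'],cv2.COLOR_RGB2HSV)
red=((hsv[...,0]<6)|(hsv[...,0]>174))&(hsv[...,1]>150)&(hsv[...,2]>80)
m=red&(np.linalg.norm(C[...,:2]-[495,196],axis=2)<40)
print(m.sum(),C[m].min(0),C[m].max(0))
m=(np.linalg.norm(C[...,:2]-[495,196],axis=2)<14)&(C[...,2]>120)&(C[...,2]<260)
P=C[m]
for z in range(130,240,6):
    Q=P[abs(P[:,2]-z)<3]
    if len(Q): print(z,len(Q),np.median(Q,0).round(1),np.ptp(Q[:,:2],axis=0).round(1))
cv2.imwrite('pics/grasp.png',cv2.resize(f['img'][120:240,120:280,::-1],(800,600),interpolation=cv2.INTER_CUBIC))
E
```

```text
t 4.1 pos [494.7 197.  188.3] psi -1.134 z [-0.001 -0.001 -1.   ] F [-0.3 -0.1 -0.7] M [-0.02 -0.    0.01] gap 0.223 grip 58.6 j [ 0.75  0.16 -0.36 -0.   -1.05 -0.31]
units xyz [15.75   7.589 -0.038]
53 [481.79457024 187.80797567 178.80243116] [499.39487257 208.24278869 217.90639236]
142 2 [493.3 195.8 143.7] [1.4 0.6]
148 3 [488.6 194.5 147.7] [2.4 5.2]
154 7 [489.8 197.3 153.3] [4.2 5.6]
160 5 [491.9 195.5 158.6] [5.2 4.7]
166 10 [489.2 196.3 165.9] [10.9  8.4]
172 5 [485.8 202.3 173.2] [12.8 18.7]
178 22 [485.5 200.4 178.2] [17.2 22.3]
184 14 [486.2 201.  184. ] [14.2 23.6]
190 10 [494.5 205.9 190.2] [16.1  6.9]
196 7 [494.2 206.1 197.1] [11.9  5.1]
202 6 [494.4 204.9 201.6] [8.6 6. ]
208 9 [493.6 206.2 208.1] [15.4  5.7]
214 10 [494.  204.7 215.3] [13.   9.5]
220 13 [501.7 201.9 218.1] [17.4 10.9]
226 9 [504.6 202.9 225.3] [ 7.5 10.2]
232 8 [501.4 202.5 232.7] [10.8 11.2]
238 3 [488.2 185.1 237.6] [11. 24.]
```

View pics/grasp.png

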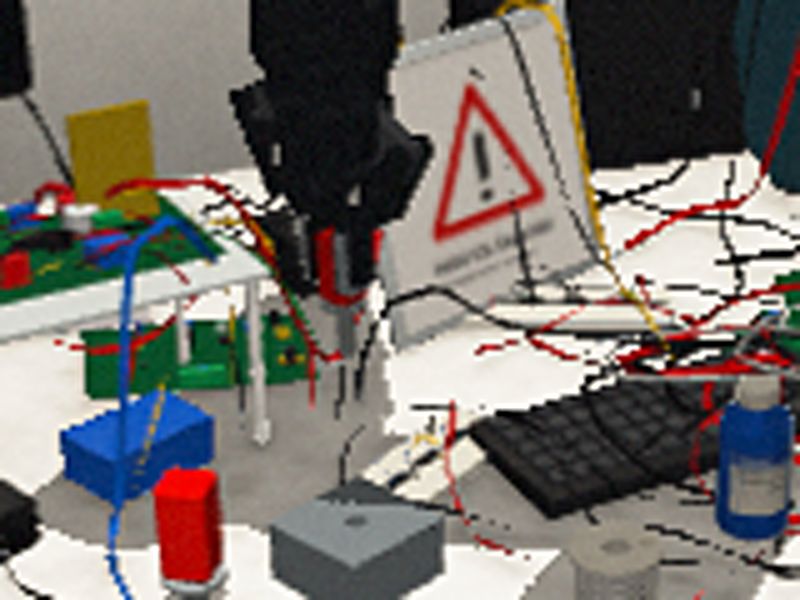

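The pin is held upright, with the shank below the fingers at about (345,320) and the tip near z 144. The rest hole at (355,520) is empty. Carrying it to the stand.

Call:
arm_command:
  rows:
    - [[-1,0.9,0.43,0,0],[-1,0.9,0.43,0,0],[-1,0.9,0.43,0,0],[-1,0.9,0.43,0,0],[-1,0.9,0.43,0,0],[-1,0.9,0.43,0,0],[-1,0.9,0.43,0,0],[-1,0.9,0.43,0,0],[-1,0.9,0.43,0,0],[-1,0.9,0.43,0,0]]

```text
t: 5.15
ee_pos: [492.3, -103.1, 188.8]
ee_rot: [0.0, 0.844, -0.537, -0.0]
contact_force: [0.8, -0.1, -0.9]
finger_gap: 0.224
grip_force: 58.6
```

Call:
arm_command:
  rows:
    - [[-1,0.9,0.43,0,0],[-1,0.9,0.43,0,0],[-1,0.9,0.43,0,0],[-1,0.9,0.43,0,0],[-1,0.9,0.43,0,0],[-1,0.9,0.43,0,0],[-1,0.9,0.43,0,0],[-1,0.4,0.25,0,0],[-1,0,0,0,0],[-1,0,0,0,0]]

```text
t: 6.15
ee_pos: [488.7, -325.2, 188.7]
ee_rot: [0.0, 0.843, -0.537, -0.001]
contact_force: [-0.2, -0.5, -1.6]
finger_gap: 0.225
grip_force: 58.6
```

```bash
python3 go.py 488.4 -327.5 97;  python3 - <<'E'
from h import *
f=grab_frame('scene');np.save('s3.npy',f,allow_pickle=True)
cv2.imwrite('pics/at.png',cv2.resize(f['img'][100:250,230:390,::-1],(640,600),interpolation=cv2.INTER_CUBIC))
E
```

```text
t 6.15 pos [ 488.7 -325.2  188.7] psi -1.135 z [-0.001  0.001 -1.   ] F [-0.2 -0.5 -1.6] M [ 0.    0.05 -0.  ] gap 0.225 grip 58.6 j [-0.25  0.25 -0.25 -0.   -1.08  0.69]
units xyz [0.069 0.04  3.056]
```

View pics/at.png

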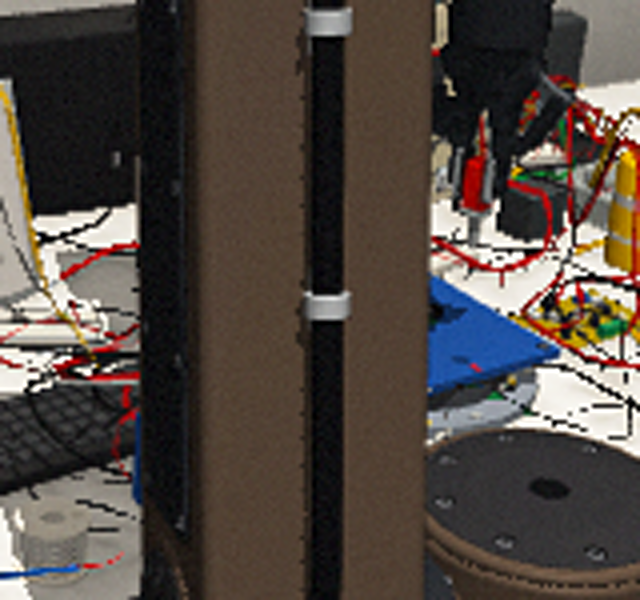

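The pin (crop 475,190) hangs above the turntable's hole side, and the red mark is at (477,367). Lowering gently.

Call:
arm_command:
  rows:
    - [[-1,0.07,0.04,0.75,0],[-1,0,0,0.75,0],[-1,0,0,0.75,0],[-1,0,0,0.7,0],[-1,0,0,0,0],[-1,0,0,0.1,0],[-1,0,0,0.1,0],[-1,0,0,0.1,0],[-1,0,0,0,0],[-1,0,0,0,0]]

```text
t: 7.2
ee_pos: [489.0, -327.9, 92.2]
ee_rot: [-0.0, 0.844, -0.537, 0.0]
contact_force: [0.6, 1.2, -0.9]
finger_gap: 0.223
grip_force: 58.6
```

```bash
python3 go.py 488.4 -327.5 80
```

```text
t 7.2 pos [ 489.  -327.9   92.2] psi -1.134 z [ 0.001 -0.    -1.   ] F [ 0.6  1.2 -0.9] M [-0.01 -0.03  0.05] gap 0.223 grip 58.6 j [-0.26  0.34 -0.36  0.   -0.87  0.7 ]
units xyz [-0.022  0.013  0.407]
```

Call:
arm_command:
  rows:
    - [[-1,0,0,0.06,0],[-1,0,0,0.06,0],[-1,0,0,0.06,0],[-1,0,0,0.06,0],[-1,0,0,0.05,0],[-1,0,0,0.05,0],[-1,0,0,0,0],[-1,0,0,0,0],[-1,0,0,0,0],[-1,0,0,0,0]]

```text
t: 8.2
ee_pos: [488.6, -327.7, 81.4]
ee_rot: [0.0, 0.844, -0.537, -0.0]
contact_force: [-1.5, 0.8, -1.5]
finger_gap: 0.225
grip_force: 58.5
```

```bash
python3 go.py 488.4 -327.5 80
```

```text
t 8.2 pos [ 488.6 -327.7   81.4] psi -1.134 z [-0.001  0.    -1.   ] F [-1.5  0.8 -1.5] M [ 0.06  0.8  -0.01] gap 0.225 grip 58.5 j [-0.26  0.36 -0.37 -0.   -0.85  0.7 ]
units xyz [-0.009  0.001  0.048]
```

The pin is in the turntable hole with the tip just over the ring. Next I'll work out the arc steps.

```bash
cat > arc.py <<'E'
import sys; from go import *
a0,a1,n=map(float,sys.argv[1:4]);n=int(n)
s,R=st(); ax=np.array([548.3,-322.5])
print('az now',np.arctan2(*(s['ee_pos'][:2]-ax)[::-1])%(2*np.pi),'r',np.linalg.norm(s['ee_pos'][:2]-ax))
P=s['ee_pos'][:2]
for a in np.linspace(a0,a1,n+1)[1:]:
    q=ax+60*np.array([np.cos(a),np.sin(a)]);d=R.T@np.r_[q-P,0]/30;P=q;print(round(a,3),d[:2].round(3))
E
python3 arc.py 3.226 2.726 10
```

```text
t 8.2 pos [ 488.6 -327.7   81.4] psi -1.134 z [-0.001  0.    -1.   ] F [-1.5  0.8 -1.5] M [ 0.06  0.8  -0.01] gap 0.225 grip 58.5 j [-0.26  0.36 -0.37 -0.   -0.85  0.7 ]
az now 3.2290669727787806 r 59.9779012930104
3.176 [-0.099 -0.038]
3.126 [-0.091 -0.041]
3.076 [-0.089 -0.046]
3.026 [-0.086 -0.05 ]
2.976 [-0.084 -0.055]
2.926 [-0.081 -0.059]
2.876 [-0.078 -0.063]
2.826 [-0.075 -0.066]
2.776 [-0.071 -0.07 ]
2.726 [-0.068 -0.074]
```

Call:
arm_command:
  rows:
    - [[-1,-0.096,-0.037,0,0],[-1,-0.091,-0.041,0,0],[-1,-0.089,-0.046,0,0],[-1,-0.086,-0.05,0,0],[-1,-0.084,-0.055,0,0],[-1,-0.081,-0.059,0,0],[-1,-0.078,-0.063,0,0],[-1,-0.075,-0.066,0,0],[-1,-0.071,-0.07,0,0],[-1,-0.068,-0.074,0,0]]

```text
t: 9.2
ee_pos: [493.8, -298.1, 81.6]
ee_rot: [-0.0, 0.844, -0.537, -0.0]
contact_force: [-2.1, -0.1, -0.4]
finger_gap: 0.224
grip_force: 58.9
```

```bash
python3 arc.py 2.726 2.476 10
```

```text
t 9.2 pos [ 493.8 -298.1   81.6] psi -1.134 z [-0.  0. -1.] F [-2.1 -0.1 -0.4] M [-0.36  1.16  0.01] gap 0.224 grip 58.9 j [-0.2   0.34 -0.4  -0.   -0.84  0.64]
az now 2.7209187135287807 r 59.682696912614176
2.701 [-0.034 -0.023]
2.676 [-0.031 -0.039]
2.651 [-0.03 -0.04]
2.626 [-0.029 -0.04 ]
2.601 [-0.028 -0.041]
2.576 [-0.027 -0.042]
2.551 [-0.026 -0.042]
2.526 [-0.025 -0.043]
2.501 [-0.024 -0.044]
2.476 [-0.023 -0.044]
```

Call:
arm_command:
  rows:
    - [[-1,0,0,0.03,0],[-1,0,0,0.03,0],[-1,0,0,0.02,0],[-1,0,0,0.02,0],[-1,0,0,0,0],[-1,0,0,0,0],[-1,0,0,0,0],[-1,0,0,0,0],[-1,0,0,0,0],[-1,0,0,0,0]]

```text
t: 10.2
ee_pos: [494.0, -298.3, 79.8]
ee_rot: [-0.0, 0.844, -0.537, 0.0]
contact_force: [-5.8, 4.0, 11.9]
finger_gap: 0.225
grip_force: 60.6
```

```bash
cat > tt.py <<'E'
from h import *
f=grab_frame('top');C=cloud(f);hsv=cv2.cvtColor(f['img'],cv2.COLOR_RGB2HSV)
m=(abs(hsv[...,0].astype(int)-110)<12)&(hsv[...,1]>130)
P=C[m];P=P[(P[:,2]>30)&(P[:,2]<60)&(np.linalg.norm(P[:,:2]-[548,-322],axis=1)<125)]
print('table',cv2.minAreaRect(P[:,:2].astype(np.float32)))
np.save('t2.npy',f,allow_pickle=True)
E
python3 tt.py; python3 arc.py 2.726 2.476 10|head -2
```

```text
table ((549.1611328125, -260.463623046875), (200.26397705078125, 82.41374969482422), 11.117400169372559)
t 10.25 pos [ 494.  -298.3   79.8] psi -1.134 z [ 0.001 -0.    -1.   ] F [-5.9  5.1 11.9] M [ 1.95  2.25 -0.02] gap 0.224 grip 60.6 j [-0.2   0.34 -0.4  -0.   -0.83  0.64]
az now 2.7227465662321477 r 59.41005393394409
```

The tip stands on the ring at TCP z 79.8 with a 12 N press. I'll feel along the band in 5 mm steps, with a slightly corrected axis.

```bash
sed -i 's/548.3,-322.5/547.6,-322.2/' arc.py; python3 arc.py 2.722 2.637 5; python3 arc.py 2.637 2.042 7|tail -7
```

```text
t 10.25 pos [ 494.  -298.3   79.8] psi -1.134 z [ 0.001 -0.    -1.   ] F [-5.9  5.1 11.9] M [ 1.95  2.25 -0.02] gap 0.224 grip 60.6 j [-0.2   0.34 -0.4  -0.   -0.83  0.64]
az now 2.7225653693579828 r 58.64855173306415
2.705 [-0.057  0.003]
2.688 [-0.022 -0.026]
2.671 [-0.021 -0.027]
2.654 [-0.021 -0.027]
2.637 [-0.02  -0.027]
2.552 [-0.235 -0.246]
2.467 [-0.082 -0.149]
2.382 [-0.069 -0.155]
2.297 [-0.055 -0.161]
2.212 [-0.041 -0.165]
2.127 [-0.027 -0.168]
2.042 [-0.013 -0.169]
```

Call:
arm_command:
  rows:
    - [[-1,-0.057,0.003,0,0],[-1,-0.022,-0.026,0,0],[-1,-0.021,-0.027,0,0],[-1,-0.021,-0.027,0,0],[-1,-0.02,-0.027,0,0],[-1,0,0,0,0],[-1,0,0,0,0],[-1,0,0,0,0],[-1,0,0,0,0],[-1,0,0,0,0]]

```text
t: 11.25
ee_pos: [495.4, -294.6, 79.9]
ee_rot: [0.0, 0.844, -0.537, 0.001]
contact_force: [-4.2, -3.9, 7.4]
finger_gap: 0.227
grip_force: 60.1
```

```bash
python3 arc.py 2.637 2.552 5
```

```text
t 11.25 pos [ 495.4 -294.6   79.9] psi -1.133 z [ 0.001 -0.002 -1.   ] F [-4.2 -3.9  7.4] M [-1.51  1.99 -0.02] gap 0.227 grip 60.1 j [-0.2   0.34 -0.4   0.   -0.83  0.63]
az now 2.655091901957574 r 59.08694908242439
2.62 [-0.066 -0.038]
2.603 [-0.019 -0.028]
2.586 [-0.019 -0.028]
2.569 [-0.018 -0.029]
2.552 [-0.018 -0.029]
```

Call:
arm_command:
  rows:
    - [[-1,-0.02,-0.027,0.01,0],[-1,-0.019,-0.028,0.01,0],[-1,-0.019,-0.028,0,0],[-1,-0.018,-0.029,0,0],[-1,-0.018,-0.029,0,0],[-1,0,0,0,0],[-1,0,0,0,0],[-1,0,0,0,0],[-1,0,0,0,0],[-1,0,0,0,0]]

```text
t: 12.25
ee_pos: [497.8, -290.6, 79.8]
ee_rot: [0.001, 0.844, -0.537, 0.001]
contact_force: [-6.3, -4.7, 12.3]
finger_gap: 0.226
grip_force: 60.9
```

```bash
python3 arc.py 2.552 2.467 5
```

```text
t 12.25 pos [ 497.8 -290.6   79.8] psi -1.133 z [ 0.001 -0.002 -1.   ] F [-6.3 -4.7 12.3] M [-2.09  2.8  -0.13] gap 0.226 grip 60.9 j [-0.19  0.34 -0.4   0.   -0.83  0.62]
az now 2.5765436470212126 r 59.01991550760855
2.535 [-0.071 -0.053]
2.518 [-0.017 -0.03 ]
2.501 [-0.016 -0.03 ]
2.484 [-0.016 -0.03 ]
2.467 [-0.015 -0.03 ]
```

Call:
arm_command:
  rows:
    - [[-1,-0.02,-0.028,0,0],[-1,-0.018,-0.03,0,0],[-1,-0.017,-0.03,0,0],[-1,-0.017,-0.03,0,0],[-1,-0.016,-0.03,0,0],[-1,0,0,0,0],[-1,0,0,0,0],[-1,0,0,0,0],[-1,0,0,0,0],[-1,0,0,0,0]]

```text
t: 13.25
ee_pos: [500.8, -286.3, 79.8]
ee_rot: [0.001, 0.844, -0.537, 0.001]
contact_force: [-6.8, -5.0, 11.3]
finger_gap: 0.222
grip_force: 60.8
```

```bash
python3 arc.py 2.467 2.382 5
```

```text
t 13.25 pos [ 500.8 -286.3   79.8] psi -1.133 z [ 0.001 -0.002 -1.   ] F [-6.8 -5.  11.3] M [-2.02  2.71 -0.04] gap 0.222 grip 60.8 j [-0.18  0.34 -0.4   0.   -0.83  0.61]
az now 2.488144659019774 r 59.005292824408485
2.45 [-0.063 -0.053]
2.433 [-0.014 -0.031]
2.416 [-0.014 -0.031]
2.399 [-0.013 -0.031]
2.382 [-0.013 -0.032]
```

Call:
arm_command:
  rows:
    - [[-1,-0.018,-0.03,0,0],[-1,-0.016,-0.031,0,0],[-1,-0.015,-0.031,0,0],[-1,-0.014,-0.031,0,0],[-1,-0.014,-0.031,0,0],[-1,0,0,0,0],[-1,0,0,0,0],[-1,0,0,0,0],[-1,0,0,0,0],[-1,0,0,0,0]]

```text
t: 14.25
ee_pos: [504.1, -282.3, 79.8]
ee_rot: [0.001, 0.844, -0.537, 0.001]
contact_force: [-6.0, -5.2, 11.2]
finger_gap: 0.223
grip_force: 60.8
```

```bash
python3 arc.py 2.382 2.297 5
```

```text
t 14.25 pos [ 504.1 -282.3   79.8] psi -1.133 z [ 0.001 -0.002 -1.   ] F [-6.  -5.2 11.2] M [-2.06  2.56 -0.05] gap 0.223 grip 60.8 j [-0.17  0.34 -0.4   0.   -0.83  0.61]
az now 2.3995552301169925 r 59.058128982401755
2.365 [-0.054 -0.052]
2.348 [-0.012 -0.032]
2.331 [-0.011 -0.032]
2.314 [-0.011 -0.032]
2.297 [-0.01  -0.033]
```

Call:
arm_command:
  rows:
    - [[-1,-0.014,-0.031,0,0],[-1,-0.013,-0.032,0,0],[-1,-0.012,-0.032,0,0],[-1,-0.012,-0.032,0,0],[-1,-0.011,-0.033,0,0],[-1,0,0,0,0],[-1,0,0,0,0],[-1,0,0,0,0],[-1,0,0,0,0],[-1,0,0,0,0]]

```text
t: 15.25
ee_pos: [508.2, -277.1, 78.4]
ee_rot: [-0.0, 0.844, -0.537, 0.001]
contact_force: [-0.6, -0.2, 2.3]
finger_gap: 0.228
grip_force: 59.2
```

```bash
python3 arc.py 2.297 2.212 5
```

```text
t 15.25 pos [ 508.2 -277.1   78.4] psi -1.134 z [ 0.002 -0.    -1.   ] F [-0.6 -0.2  2.3] M [-0.19 -0.03 -0.  ] gap 0.228 grip 59.2 j [-0.16  0.35 -0.4   0.   -0.83  0.6 ]
az now 2.2895642883534255 r 59.90594746051241
2.28 [-0.008 -0.018]
2.263 [-0.009 -0.033]
2.246 [-0.008 -0.033]
2.229 [-0.008 -0.033]
2.212 [-0.007 -0.033]
```

The force dropped and the tip sank 1.4 mm, so that's the lock hole. Pushing down gently.

Call:
arm_command:
  rows:
    - [[-1,0,0,0.03,0],[-1,0,0,0.03,0],[-1,0,0,0.03,0],[-1,0,0,0.03,0],[-1,0,0,0.03,0],[-1,0,0,0,0],[-1,0,0,0,0],[-1,0,0,0,0],[-1,0,0,0,0],[-1,0,0,0,0]]

```text
t: 16.25
ee_pos: [508.9, -276.5, 73.9]
ee_rot: [-0.001, 0.844, -0.537, 0.001]
contact_force: [4.6, 4.1, 2.9]
finger_gap: 0.225
grip_force: 59.3
```

```bash
python3 go.py
```

```text
t 16.25 pos [ 508.9 -276.5   73.9] psi -1.133 z [ 0.003 -0.    -1.   ] F [4.6 4.1 2.9] M [ 1.68 -1.74 -0.01] gap 0.225 grip 59.3 j [-0.16  0.35 -0.4  -0.   -0.82  0.6 ]
```

Call:
arm_command:
  rows:
    - [[-1,-0.005,-0.02,0.03,0],[-1,0,0,0.04,0],[-1,0,0,0.05,0],[-1,0,0,0.05,0],[-1,0,0,0.05,0],[-1,0,0,0.05,0],[-1,0,0,0.05,0],[-1,0,0,0,0],[-1,0,0,0,0],[-1,0,0,0,0]]

```text
t: 17.25
ee_pos: [508.9, -276.3, 64.0]
ee_rot: [-0.001, 0.844, -0.537, 0.001]
contact_force: [4.3, 3.5, 1.7]
finger_gap: 0.222
grip_force: 59.2
```

```bash
python3 go.py
```

```text
t 17.25 pos [ 508.9 -276.3   64. ] psi -1.133 z [ 0.002 -0.    -1.   ] F [4.3 3.5 1.7] M [ 1.55 -2.08 -0.02] gap 0.222 grip 59.2 j [-0.16  0.36 -0.41 -0.   -0.8   0.6 ]
```

Only light lateral force. Going the last 5 mm and pressing the collar home.

Call:
arm_command:
  rows:
    - [[-1,-0.005,-0.02,0.04,0],[-1,0,0,0.04,0],[-1,0,0,0.04,0],[-1,0,0,0.03,0],[-1,0,0,0.03,0],[-1,0,0,0.02,0],[-1,0,0,0,0],[-1,0,0,0,0],[-1,0,0,0,0],[-1,0,0,0,0]]

```text
t: 18.25
ee_pos: [508.9, -276.2, 59.0]
ee_rot: [-0.0, 0.844, -0.537, 0.001]
contact_force: [1.9, 4.4, 12.3]
finger_gap: 0.227
grip_force: 60.7
```

```bash
python3 go.py
```

```text
t 18.25 pos [ 508.9 -276.2   59. ] psi -1.133 z [ 0.002 -0.001 -1.   ] F [ 1.9  4.4 12.3] M [ 1.89 -0.85  0.  ] gap 0.227 grip 60.7 j [-0.16  0.37 -0.41  0.   -0.78  0.6 ]
```

The collar made contact at the predicted height (TCP z 59.0, 12 N). Opening partway and going straight up.

Call:
arm_command:
  rows:
    - [[-0.1,0,0,0,0],[-0.1,0,0,0,0],[-0.1,0,0,0,0],[-0.1,0,0,0,0],[-0.1,0,0,-0.3,0],[-0.1,0,0,-0.6,0],[-0.1,0,0,-0.9,0],[-0.1,0,0,-0.9,0],[-0.1,0,0,-0.9,0],[-0.1,0,0,-0.9,0]]

```text
t: 19.25
ee_pos: [507.8, -276.2, 194.7]
ee_rot: [-0.0, 0.844, -0.537, 0.0]
contact_force: [0.5, 0.1, -1.0]
finger_gap: 0.445
grip_force: 0.0
```

```bash
python3 go.py
```

```text
t 19.25 pos [ 507.8 -276.2  194.7] psi -1.134 z [ 0. -0. -1.] F [ 0.5  0.1 -1. ] M [-0.07 -0.13 -0.  ] gap 0.445 grip 0.0 j [-0.16  0.23 -0.26  0.   -1.08  0.6 ]
```

Call:
arm_command:
  rows:
    - [[-0.1,-0.9,-0.4,-0.8,0],[-0.1,-0.9,-0.4,-0.8,0],[-0.1,-0.9,-0.4,0,0],[-0.1,-0.9,-0.4,0,0],[-0.1,-0.9,-0.4,0,0],[-0.1,-0.9,-0.4,0,0],[-0.1,-0.9,-0.4,0,0],[-0.1,-0.9,-0.4,0,0],[-0.1,0,0,0,0],[-0.1,0,0,0,0]]

```text
t: 20.25
ee_pos: [503.5, -39.3, 241.5]
ee_rot: [-0.0, 0.844, -0.536, 0.0]
contact_force: [1.1, 0.2, 0.6]
finger_gap: 0.452
grip_force: 0.0
```

```bash
python3 go.py; python3 - <<'E'
from h import *
f=grab_frame('top');C=cloud(f);g=grab_frame('scene')
m=(np.linalg.norm(C[...,:2]-[508.5,-276],axis=2)<8);print('pin top z',np.percentile(C[m][:,2],[10,50,90]))
o=np.zeros((560,800,3),np.uint8)
o[:,:400]=cv2.resize(f['img'][155:239,305:365,::-1],(400,560),interpolation=cv2.INTER_CUBIC)
o[:400,400:]=cv2.resize(g['img'][150:250,190:290,::-1],(400,400));cv2.imwrite('pics/end.png',o)
E
```

```text
t 20.25 pos [503.5 -39.3 241.5] psi -1.132 z [ 0.  0. -1.] F [1.1 0.2 0.6] M [-0.01 -0.01  0.01] gap 0.452 grip 0.0 j [ 0.31  0.07 -0.34  0.   -1.16  0.13]
pin top z [84.59545301 87.17053742 90.45211964]
```

View pics/end.png

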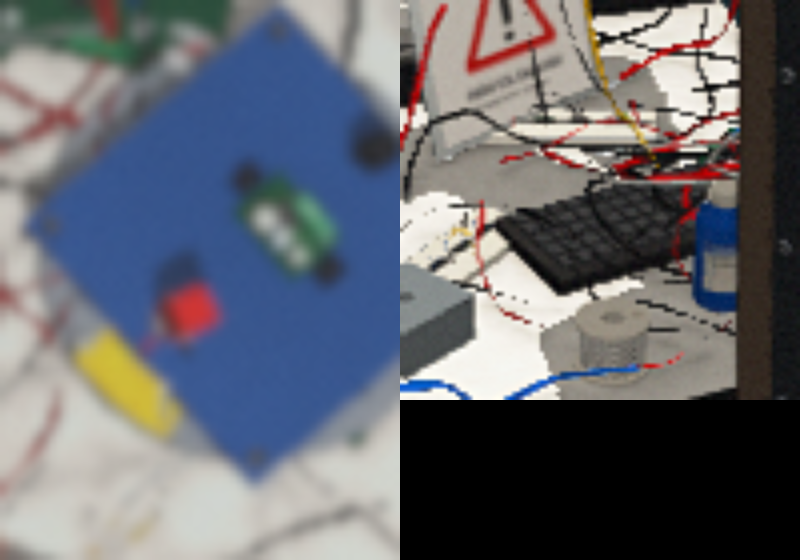

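The pin (crop 190,310) stands in the hole over the yellow band with its grip top at z ≈ 87–88, where 89 would be fully seated and the camera reads about 1 mm low. The board is untouched, and the reel and bottle are still in place.

```bash
python3 -c "
from rig import order; print(order.finish_job())"
```

```text
the job is handed in; nothing more can be done
None
```

The stand is locked and handed in: the red pin is pushed home through the turntable and lock hole and released at about 20 s, with the board, bottle and reel left untouched; the judge gave no verdict.

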